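Fill a cash tray from the coin-tube hopper

ROBOT

A 7-joint arm with a two-finger parallel gripper is mounted at the origin on the work surface. World frame = base frame: x ahead of the robot, y to its left, z up, the work surface at z = 0. Lengths are in m, angles in rad, forces in N, time in s.
With the tool pointing down it reaches from about 0.425 to 0.95 m from the base axis. Payload 16.7 kg.
Tool frame: the origin (TCP) lies at the very end of the fingers, on their centre line; the grasp point (between the pads) lies ctrl.hold_point_z behind it (ctrl.hold_point_z is the distance from the TCP to the grasp point, in m); z points along the fingers, y is the direction in which the jaws open and shut (so a half turn about z gives the same grasp; the last joint's range is limited). The gripper opens to 94 mm and grips with 3 to 60 N. Pads are 16 mm wide; open, the fingers measure 119 mm over their backs; the gripper's body (75 mm by 177 mm) begins 78 mm behind the grasp point.
Start: joints at [1.097, 0.426, 0.074, 1.606, -0.034, 1.111, -0.067], TCP at [0.215, -0.64, 0.205] pointing down, gripper open.
Joint ranges: [-2.85, 2.85], [-0.5, 2.14], [-1.23, 1.37], [0.21, 2.46], [-1.02, 4.16], [0.16, 2.05], [-2.73, 2.73]. Speed limits (rad/s): [1.89, 1.89, 2.39, 2.39, 3.01, 3.01, 3.01].

INTERFACE

Orientations are given as a unit quaternion [w, x, y, z].
In Python, from plant import ctrl, kin, cams, order gives the robot as it stands. The module is installed in compiled form; this text tells all that it offers. Calls block until the motion is done:
- ctrl.reach(position, orientation): joint-space move of the TCP to a pose.
- ctrl.servo_line(position, frame=None, speed=0.15, guard=None): straight line of the TCP; frame=None keeps the orientation; speed is the mean speed in m/s. With guard (N) it stops when the force on the tool has changed by that much, and returns True; else False.
- ctrl.goto_joints(angles): joint-space move.
- ctrl.release() and ctrl.close(f_grip=None): open the fingers fully, or close them until they stop; f_grip is the grip in N (None keeps the last).
- ctrl.dwell(seconds).
- kin.solve_ik(position, orientation): joint angles nearest the present ones, or None.
- cams.grab_frame(name): name is "side" or "top" or "wrist"; returns the picture (400x640x3 uint8, blue, green, red); there is no depth.
- cams.get_calibration(name): a dict with "vertical_fov" (degrees; the focal length in pixels is half the picture's height over the tangent of half this angle, whatever the lens; pixels are square), "cx", "cy" (the principal point, pixels), "cam_to_world" (4x4, takes a point from camera to world coordinates); the wrist camera has in their place "T_tool_cam" (4x4, takes a point from camera to tool coordinates, whose origin is the TCP and whose axes are the flange's). Camera axes: x right, y down, z forward; pixel columns grow to the right and rows downward; lengths in m; the calibration is good to about 2 mm. The wrist camera is an equidistant fisheye: a pixel r from the principal point sees the ray r / f radians off the axis. A picture is of the moment at which its call begins: read the wrist's pose just before it. get_calibration takes no time and is no camera call.
A pose or a line that the arm cannot do raises ctrl.Unreachable and nothing moves.
- order.hand_in(): hands the job in, once; it reports no verdict.
Readings, each from a call of its own:
- ctrl.current_clock(): time.
- ctrl.current_qpos(): joint angles.
- ctrl.current_qvel(): joint speeds.
- ctrl.current_tau(): joint torques, N m.
- ctrl.current_tcp_pos(): TCP position.
- ctrl.current_tool_rot(): TCP orientation.
- ctrl.current_contact_force(): force on the tool from outside, world axes, zero at the start.
- ctrl.current_wrist_torque(): the same for the moment, N m.
- ctrl.current_opening(): finger opening in m.
Only numpy, scipy, OpenCV 4.12 (cv2) and the standard library are available. Lean on these libraries where they do the work, as an engineer would, in place of code of your own. Each camera call takes 0.05 s, during which the arm holds its last target. There are 200 camera calls.

TASK

Put the empty black tray squarely under the coin-tube hopper, in from the hopper's open side with the tray's grip trailing, flat on the table and centred below the outlet, and let go of it. Then pull out the hopper's slide gate so that all three coin tubes drop into the tray, and push the gate fully shut again, with the filled tray left in place. Leave the other things on the table where they are.

Things in the scene. Friction and masses are not known exactly. Their poses are not given: they have to be found in the camera images.
- hopper: Grey sheet-metal coin-tube hopper on four dark steel posts, bolted to the table, open on top, 285 mm high, upper far (+x) cheek clear. Origin on the table straight below the centre of its outlet; z up. Its -y side is the gate side, its +y side the open side where the tray goes in; it is turned up to 15 degrees from the world axes. Its upright wall at y = +25 mm has no overhang on the tray side.
- passage (a point): On the table at the mouth of the passage for the tray, hopper y = +22 mm, x = 0. The passage runs straight through along the hopper's y between the posts, 170 mm wide (x from -85 to +85), free up to z = 75 mm, the lower edge of the outlet's cheeks. Posts at y = +8 to +22 and -62 to -48. No floor rails inside it.
- outlet (a point): Centre of the hopper's outlet at the lower edge of its cheeks, z = 75 mm, straight above the hopper's origin; 112 mm (x) by 42 mm (y).
- rim (a point): Middle of the hopper's top rim on the gate side: hopper y = -97, z = 285 mm. The wall below is vertical down to z = 245, then slopes in to y = -23 at z = 166. The rim reaches almost over the shut gate grip, so a gripper coming straight down on the grip hits it: tilt 25 to 45 degrees, fingers pointing down and towards the hopper (+y).
- gate (a joint): Slide gate at the base of the hopper (steel plate at z = 92 to 97 mm): 0 = shut, grows as it is pulled out along the hopper's -y, in m, stop at 0.080. It may start up to 4 mm ajar. Slides stiffly (about 3 N, slightly more under the tubes) and stays where left. Tubes pass once it is beyond about 0.050; fully out is surest.
- gate_grip (a point): Point in the upright black grip of the gate: block 32 mm wide along the hopper's x, 14 mm thick along y, from z = 85 to 141 mm; this point is on its centre line, 20 mm below its top, at z = 121. When shut it is at hopper y = -110. An 18 mm wide steel tongue at z = 107 to 112 joins it to the plate. Pinch it across its 32 mm width.
- tray: Empty open black plastic tray, 150 mm (x) by 170 mm (y) by 50 mm high, 4 mm walls, about 0.35 kg; its floor slopes from 20 mm at the -y end to 4 mm at the grip end, so tubes roll that way. Origin under its centre, z up. Carries a grip on its own +y end. The tray fits the passage under the hopper with 10 mm on each side; slid in from the hopper's +y side with its grip trailing, its axes agree with the hopper's.
- tray_grip (a point): Point in the upright grip on the tray's +y end: block 32 mm wide along the tray's x, 14 mm thick along y, from z = 23 to 85 mm; this point is on its centre line, 17 mm below its top, at tray y = +118, z = 68. A 14 mm wide neck joins it to the tray wall. Pinch it across its 32 mm width from straight above.
- tube1: One of three alike grey coin tubes with black ends, 100 mm long, 36 mm across, about 0.12 kg, starting inside the hopper on the gate, lying along the hopper's x (number 1 from below). Origin at its middle, x along its length.
- tube2: One of three alike grey coin tubes with black ends, 100 mm long, 36 mm across, about 0.12 kg, starting inside the hopper on the gate, lying along the hopper's x (number 2 from below). Origin at its middle, x along its length.
- tube3: One of three alike grey coin tubes with black ends, 100 mm long, 36 mm across, about 0.12 kg, starting inside the hopper on the gate, lying along the hopper's x (number 3 from below). Origin at its middle, x along its length.
- tape_roll: Roll of clear packing tape lying flat, 100 mm across, 48 mm high, on the gate side of the hopper; not to be disturbed. Origin under its centre.
- marker: Blue marker pen, 130 mm long, lying on the gate side of the hopper; not to be disturbed. Origin under its middle.
- mug: White mug, 80 mm across, 92 mm high, beyond the work; not to be disturbed. Origin under its centre.
- carton: Closed cardboard carton, 130 x 190 x 50 mm, beyond the hopper; not to be disturbed. Origin under its centre.
- stapler: Red and black stapler, 150 mm long, 50 mm high, beyond the work; not to be disturbed. Origin under its middle.
Mind the look-alikes: they are no part of the job. Leave any white or yellow look-alike of the tube3 alone.

How it is judged:
On the way, in this order (a step that is already met when the one before it is completed fails the run):
1. the tray stands flat under the hopper, centred below the outlet and square to it, let go, with the gate still shut (x of tray in the frame of hopper between -0.02 and 0.02 m and y of tray in the frame of hopper between -0.03 and 0.03 m and angle between tray's own z axis and vertical below 0.05 rad and height (world z) of tray below 0.006 m and angle between the y axis of tray and the y axis of hopper, either way round below 0.15 rad and y of tray_grip in the frame of hopper above 0.05 m and contact force between the fingers and tray below 0.1 N and linear speed of tray below 0.02 m/s and value of joint gate below 0.015 m), for 0.2 s.
2. the gate is pulled out and all three tubes lie in the tray (value of joint gate above 0.03 m and x of tube1 in the frame of tray between -0.071 and 0.071 m and y of tube1 in the frame of tray between -0.081 and 0.081 m and z of tube1 in the frame of tray between 0.005 and 0.075 m and x of tube2 in the frame of tray between -0.071 and 0.071 m and y of tube2 in the frame of tray between -0.081 and 0.081 m and z of tube2 in the frame of tray between 0.005 and 0.075 m and x of tube3 in the frame of tray between -0.071 and 0.071 m and y of tube3 in the frame of tray between -0.081 and 0.081 m and z of tube3 in the frame of tray between 0.005 and 0.075 m), for 0.2 s.
At the end, for the whole second after the job is handed in: The gate is shut to within 5 mm; the tray is flat on the table with its centre within 20 mm (hopper x) and 30 mm (hopper y) of the outlet's centre; all three tubes lie inside the tray, at rest (value of joint gate below 0.005 m and x of tube1 in the frame of tray between -0.071 and 0.071 m and y of tube1 in the frame of tray between -0.081 and 0.081 m and z of tube1 in the frame of tray between 0.005 and 0.075 m and x of tube2 in the frame of tray between -0.071 and 0.071 m and y of tube2 in the frame of tray between -0.081 and 0.081 m and z of tube2 in the frame of tray between 0.005 and 0.075 m and x of tube3 in the frame of tray between -0.071 and 0.071 m and y of tube3 in the frame of tray between -0.081 and 0.081 m and z of tube3 in the frame of tray between 0.005 and 0.075 m and x of tray in the frame of hopper between -0.02 and 0.02 m and y of tray in the frame of hopper between -0.03 and 0.03 m and angle between tray's own z axis and vertical below 0.05 rad and height (world z) of tray below 0.006 m and linear speed of each of tube1, tube2, tube3, tray below 0.03 m/s); the robot touches nothing.
It fails at once if one of the other things on the table (tape roll, marker, mug, carton, stapler) is shifted more than 30 mm (distance of any of tape_roll, marker, mug, carton, stapler from where it was at the start of the episode above 0.03 m).
It also fails if it takes over 64 s, if anything falls off the work surface, if the arm or the gripper's body presses on something with over 40 N, if the wrist force passes 120 N, or if a joint passes its speed limit or range.

## Working session

There is one attempt and no reset: what is moved stays moved. The work goes in short steps, each a Python script; the robot and the scene stay as the last script left them, time stands still between calls to the robot, and variables do not carry over. Pictures are saved under pics/ and viewed, about 8 in all and at most 12, crops included, and the job is handed in when it is done.

```bash
mkdir -p pics; cat > h.py <<'E'
import numpy as np, cv2
from plant import ctrl, kin, cams, order
from scipy.spatial.transform import Rotation as R
def cal(n):
    c=cams.get_calibration(n); f=200/np.tan(np.radians(c["vertical_fov"])/2); return c,f
def ray(n,u,v,T=None):
    c,f=cal(n); x,y=u-c["cx"],v-c["cy"]
    if n=="wrist":
        r=np.hypot(x,y); th=r/f; d=np.array([x/r*np.sin(th),y/r*np.sin(th),np.cos(th)]) if r>0 else np.array([0,0,1.])
        M=T@np.array(c["T_tool_cam"])
    else: d=np.array([x/f,y/f,1]); M=np.array(c["cam_to_world"])
    return M[:3,3],M[:3,:3]@d
def plane(n,u,v,z,T=None):
    o,d=ray(n,u,v,T); return o+d*(z-o[2])/d[2]
def proj(n,p,T=None):
    c,f=cal(n); M=np.array(c["cam_to_world"]) if n!="wrist" else T@np.array(c["T_tool_cam"])
    q=np.linalg.inv(M)@np.append(p,1); 
    if n=="wrist":
        r=np.hypot(q[0],q[1]); th=np.arctan2(r,q[2]); return c["cx"]+f*th*q[0]/r, c["cy"]+f*th*q[1]/r
    return c["cx"]+f*q[0]/q[2], c["cy"]+f*q[1]/q[2]
def toolT():
    q=np.array(ctrl.current_tool_rot()); M=np.eye(4); M[:3,:3]=R.from_quat(q[[1,2,3,0]]).as_matrix(); M[:3,3]=ctrl.current_tcp_pos(); return M
def quat(M):
    q=R.from_matrix(M).as_quat(); return q[[3,0,1,2]]
E
python3 - <<'E'
from h import *
print(ctrl.hold_point_z, ctrl.current_clock(), ctrl.current_tool_rot())
for n in ("side","top","wrist"):
    cv2.imwrite(f"pics/{n}0.png",cams.grab_frame(n)); c,f=cal(n); print(n,f,c["cx"],c["cy"],np.round(c.get("cam_to_world",c.get("T_tool_cam")),3).tolist())
E
```

```text
0.0188 0.0 [-6.21048115e-04  9.86844753e-01  1.61669476e-01 -1.69598659e-04]
side 482.43648039267583 325.8065167700966 192.44030607223357 [[0.745, 0.504, -0.437, 1.092], [0.667, -0.579, 0.469, -0.62], [-0.017, -0.641, -0.768, 1.16], [0.0, 0.0, 0.0, 1.0]]
top 367.94946366349507 325.7147831838327 197.86117071512604 [[0.027, -0.996, 0.08, 0.46], [-1.0, -0.026, 0.008, -0.041], [-0.006, -0.08, -0.997, 1.172], [0.0, 0.0, 0.0, 1.0]]
wrist 309.70691628693146 318.41938582955504 203.95182502570586 [[-0.0, -0.963, -0.268, 0.077], [1.0, -0.001, 0.001, 0.001], [-0.002, -0.268, 0.963, -0.179], [0.0, 0.0, 0.0, 1.0]]
```

View pics/top0.png

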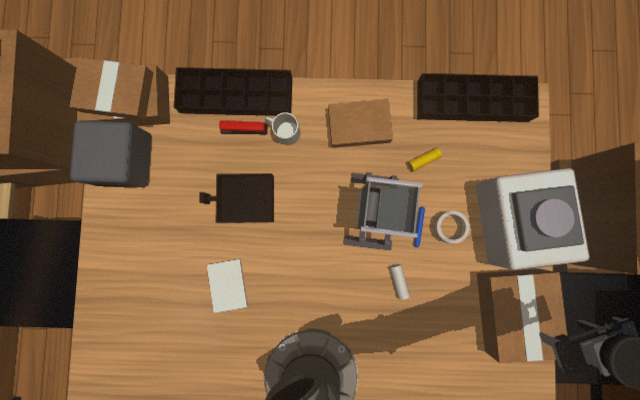

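View pics/side0.png

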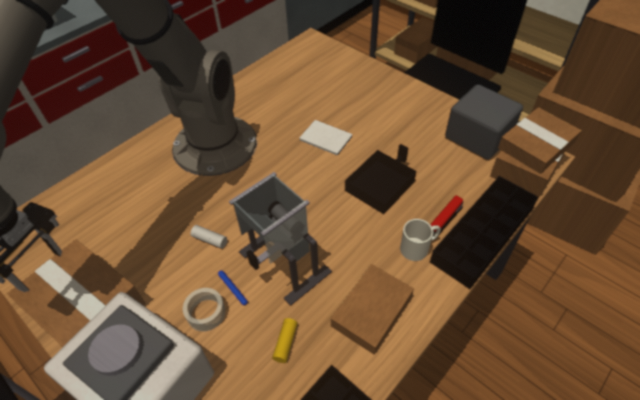

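The top view has the hopper at (390,210). The black tray is at (245,198) with its grip at (205,198), on the +y side. The tape is at (452,227), the blue marker at (420,227), the mug at (285,127), the carton at (360,122) and the stapler at (243,127).

There are two tube look-alikes, yellow at (425,160) and white at (400,282). Both lie on the table outside the hopper, so I'll leave them alone. The dark compartment boxes at (233,90) and (478,97) are not trays with a grip.

```bash
python3 - <<'E'
from h import *
im=cv2.imread("pics/top0.png")
g=im.max(2); m=np.zeros_like(g); m[165:235,190:285]=(g[165:235,190:285]<48)*255
n,l,s,c=cv2.connectedComponentsWithStats(m); print(s[1:],c[1:])
k=1+np.argmax(s[1:,4]); m=(l==k).astype(np.uint8)*255
body=cv2.morphologyEx(m,cv2.MORPH_OPEN,np.ones((15,15)))
cn=max(cv2.findContours(body,0,2)[0],key=len); rect=cv2.minAreaRect(cn); bx=cv2.boxPoints(rect)
P=np.array([plane("top",u,v,0.05) for u,v in bx]); print(rect,P[:,:2].round(4),np.linalg.norm(np.diff(P[:,:2],axis=0),axis=1),P.mean(0))
gm=m.copy(); gm[:,214:]=0; ys,xs=np.nonzero(gm); print("grip px",xs.min(),xs.max(),ys.min(),ys.max(),xs.mean(),ys.mean(), plane("top",xs.mean(),ys.mean(),.07))
a=cv2.resize(im[165:260,335:445],None,fx=5,fy=5,interpolation=cv2.INTER_CUBIC)
w=np.clip(a.astype(float)*1.5,0,255).astype(np.uint8)
cv2.imwrite("pics/hopcrop.png",w)
s=cv2.imread("pics/side0.png"); cv2.imwrite("pics/sidecrop.png",np.clip(cv2.resize(s[165:310,210:340],None,fx=4,fy=4,interpolation=cv2.INTER_CUBIC)*1.5,0,255))
E
```

```text
[[ 201  174   73   48 2137]
 [ 201  196    1    1    1]
 [ 214  197    1    1    1]
 [ 201  198    1    1    1]
 [ 201  200    1    1    1]
 [ 264  217    6    5   10]
 [ 269  221    1    1    1]] [[240.70332241 196.93729527]
 [201.         196.        ]
 [214.         197.        ]
 [201.         198.        ]
 [201.         200.        ]
 [266.4        218.7       ]
 [269.         221.        ]]Traceback (most recent call last):
  File "<stdin>", line 7, in <module>
ValueError: max() iterable argument is empty
```

```bash
python3 - <<'E'
from h import *
im=cv2.imread("pics/top0.png")
g=im.max(2); print(g[198,205:285:4],g[160:240:4,245])
m=np.zeros_like(g); m[165:235,190:285]=(g[165:235,190:285]<62)*255
m=cv2.morphologyEx(m,cv2.MORPH_CLOSE,np.ones((5,5)))
c=max(cv2.findContours(m,0,2)[0],key=cv2.contourArea); m[:]=0; cv2.drawContours(m,[c],-1,255,-1)
body=cv2.morphologyEx(m,cv2.MORPH_OPEN,np.ones((19,19)))
cn=max(cv2.findContours(body,0,2)[0],key=cv2.contourArea); rect=cv2.minAreaRect(cn); bx=cv2.boxPoints(rect)
P=np.array([plane("top",u,v,0.05) for u,v in bx]); print(rect,P[:,:2].round(4),np.linalg.norm(np.diff(P[:,:2],axis=0),axis=1),P.mean(0))
gm=m.copy(); gm[:,212:]=0; ys,xs=np.nonzero(gm); print("grip px",xs.min(),xs.max(),ys.min(),ys.max(),xs.mean(),ys.mean(), plane("top",xs.mean(),ys.mean(),.075))
a=cv2.resize(im[165:260,335:445],None,fx=5,fy=5,interpolation=cv2.INTER_CUBIC)
cv2.imwrite("pics/hopcrop.png",np.clip(a.astype(float)*1.6,0,255))
s=cv2.imread("pics/side0.png"); cv2.imwrite("pics/sidecrop.png",np.clip(cv2.resize(s[165:310,210:340],None,fx=4,fy=4,interpolation=cv2.INTER_CUBIC).astype(float)*1.6,0,255))
E
```

```text
[ 36  46  48  40  41  44  48  44  47  43  44  41  52  47  48  47  40  49
 182 186] [184 172 170 181  42  48  43  42  48  48  44  42  48  42  48  50 178 168
 179 173]
((245.0, 197.5), (47.0, 56.0), 90.0) [[0.6147 0.305 ]
 [0.6192 0.1324]
 [0.4749 0.1269]
 [0.4703 0.2977]] [0.1726829  0.14442502 0.17092057] [0.5447855  0.21547764 0.05      ]
grip px 200 211 193 203 204.96226415094338 197.97169811320754 [0.53798387 0.32977003 0.075     ][ WARN:0@0.688] global loadsave.cpp:1063 imwrite_ Unsupported depth image for selected encoder is fallbacked to CV_8U.
```

View pics/hopcrop.png

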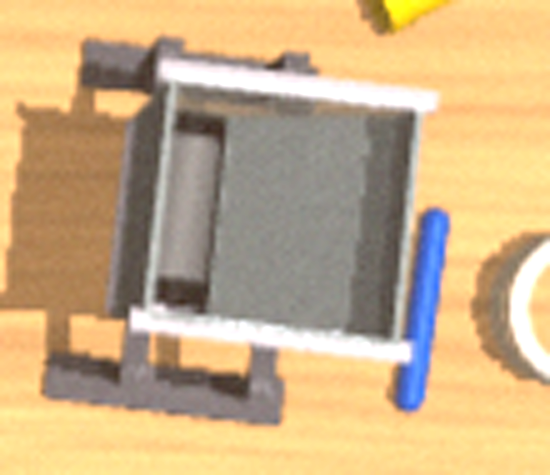

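View pics/sidecrop.png

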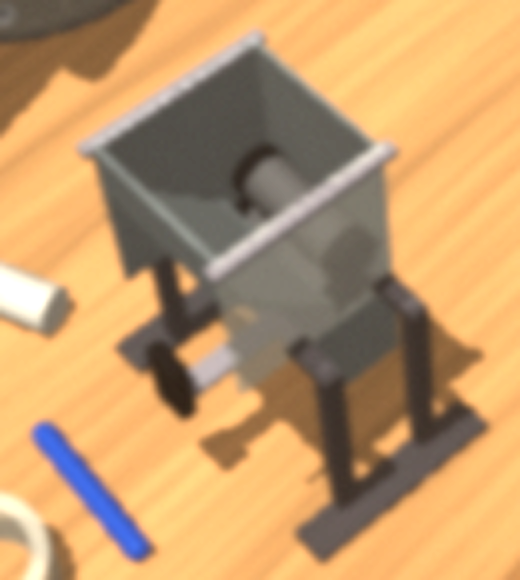

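The crop shows the hopper rim rails running from (160,72) to (437,100) and from (133,320) to (411,350). The gate-side rim is on the right, and a tube is visible inside at the outlet slot. The side crop shows the black gate grip at (172,378), gate shut. Next I'll compute the hopper pose, then take close wrist looks.

```bash
python3 - <<'E'
from h import *
t=lambda u,v:(335+(u+.5)/5-.5,165+(v+.5)/5-.5)
s=lambda u,v:(210+(u+.5)/4-.5,165+(v+.5)/4-.5)
W=[plane("top",*t(*p),0.285) for p in((160,72),(437,100),(411,350),(133,320))]
S=[plane("side",*s(*p),0.285) for p in((388,150),(214,271),(86,148),(258,40))]  # far-open, far-gate, near-gate, near-open
print(np.round(W,4),np.round(S,4),sep="\n")
for W in (np.array(W),np.array(S)):
    print("sides",[np.linalg.norm(W[i]-W[(i+1)%4]).round(4) for i in range(4)])
    yd=(W[0]-W[1]+W[3]-W[2])[:2]; yd/=np.linalg.norm(yd); th=np.arctan2(-yd[0],yd[1])
    mg=(W[1]+W[2])[:2]/2; print("th deg",np.degrees(th),"rimmid",mg,"origin",mg+0.097*yd,"grip",mg-0.013*yd)
g=s(172,378); print("gate grip side ray at .113", plane("side",*g,0.113))
# look poses
for nm,p,a in(("hop",(0.50,-0.11,0.47),0),("hop2",(0.50,-0.11,0.52),180),("tray",(0.5,0.27,0.33),0),("tray2",(0.5,.27,.33),180)):
    for k in (0,90,180,270):
        Rm=(R.from_euler("z",k,degrees=True)*R.from_euler("x",180,degrees=True)).as_matrix(); print(nm,k,kin.solve_ik(p,quat(Rm)) is not None,end=";")
E
```

```text
[[ 0.5795 -0.1317  0.285 ]
 [ 0.5693 -0.266   0.285 ]
 [ 0.4484 -0.2542  0.285 ]
 [ 0.4592 -0.1208  0.285 ]]
[[ 0.5803 -0.1369  0.285 ]
 [ 0.5665 -0.2628  0.285 ]
 [ 0.4462 -0.2518  0.285 ]
 [ 0.4613 -0.1264  0.285 ]]
sides [np.float64(0.1347), np.float64(0.1215), np.float64(0.1338), np.float64(0.1208)]
th deg -4.482402615816484 rimmid [ 0.50884107 -0.26010749] origin [ 0.5164219  -0.16340418] grip [ 0.50782508 -0.27306773]
sides [np.float64(0.1267), np.float64(0.1208), np.float64(0.1263), np.float64(0.1195)]
th deg -6.564904771656051 rimmid [ 0.50634804 -0.25731304] origin [ 0.51743792 -0.16094907] grip [ 0.50486177 -0.2702278 ]
gate grip side ray at .113 [ 0.50343097 -0.26738894  0.113     ]
hop 0 True;hop 90 True;hop 180 True;hop 270 False;hop2 0 True;hop2 90 True;hop2 180 True;hop2 270 False;tray 0 True;tray 90 True;tray 180 True;tray 270 True;tray2 0 True;tray2 90 True;tray2 180 True;tray2 270 True;
```

```bash
cat >> h.py <<'E'
def down(th,k=90): # th deg = hopper yaw
    return quat((R.from_euler("z",k+th,degrees=True)*R.from_euler("x",180,degrees=True)).as_matrix())
E
python3 - <<'E'
from h import *
q=down(0)
for i,p in enumerate([(0.5,-0.43,0.42),(0.5,-0.30,0.45),(0.54,0.24,0.32)]):
    ctrl.reach(p,q); ctrl.dwell(.15); T=toolT(); np.save(f"w{i}.npy",T); cv2.imwrite(f"pics/w{i}.png",cams.grab_frame("wrist")); print(ctrl.current_clock(),ctrl.current_tcp_pos(),ctrl.current_qpos())
a=[cv2.imread(f"pics/w{i}.png") for i in range(3)]
h=[cv2.resize(x,(640,400)) for x in a]
cv2.imwrite("pics/w01.png",np.clip(np.hstack([a[0][:,120:520],a[1][:,120:520]])*1.5,0,255).astype(np.uint8))
E
```

```text
1.875 [ 0.49935317 -0.43069752  0.41946261] [ 0.79663672  0.31246877 -0.25213349  1.31639134  0.07694139  1.52295448
  0.55086205]
2.6667 [ 0.49974169 -0.30098538  0.44937326] [ 0.69170066  0.17441181 -0.31099282  1.43172755  0.05306627  1.54464942
  0.38214803]
4.875 [0.54033722 0.23942372 0.32004745] [ 0.16384372  0.31245982 -0.86694723  1.61272863  0.24391625  1.32978073
 -0.73880926]
```

View pics/w01.png

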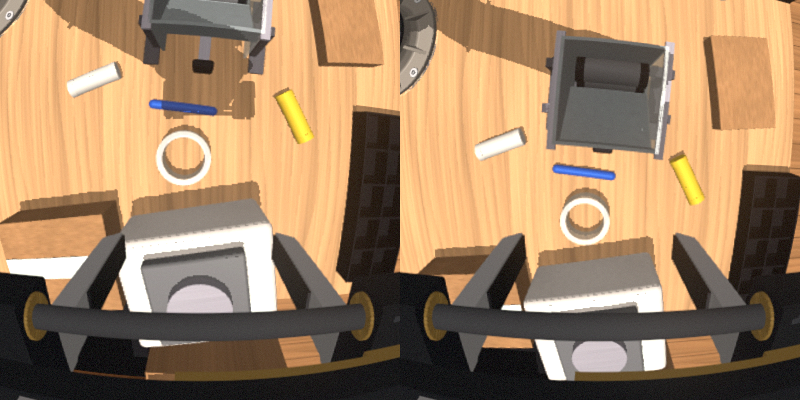

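View pics/w2.png

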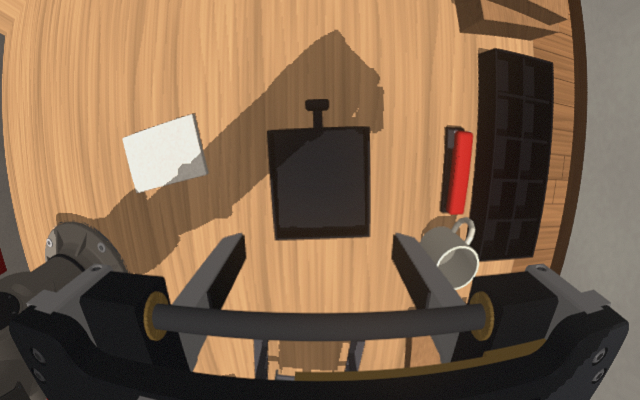

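The wrist views show the gate grip at w0 (323,62). The rim corners in w1 are roughly (268,150), (384,157), (392,43) and (276,30). In w2 the tray's rim corners are (268,130), (369,126), (370,235) and (276,240), and its grip top is at (317,104). I'll enlarge these for exact pixels.

```bash
python3 - <<'E'
from h import *
w=[cv2.imread(f"pics/w{i}.png") for i in range(3)]
z=lambda a,s:np.clip(cv2.resize(a,None,fx=s,fy=s,interpolation=cv2.INTER_CUBIC).astype(float)*1.7,0,255).astype(np.uint8)
A=z(w[1][20:170,255:405],4)            # 600x600
B=z(w[0][40:90,298:348],4)             # 200
C=z(w[2][90:140,292:342],4)            # 200
cv2.imwrite("pics/zz.png",np.hstack([A,np.vstack([B,C,np.zeros((200,200,3),np.uint8)])]))
# tray mask corners
g=w[2].max(2); m=np.zeros_like(g); m[85:245,255:385]=(g[85:245,255:385]<38)*255
m=cv2.morphologyEx(m,cv2.MORPH_CLOSE,np.ones((5,5)))
c=max(cv2.findContours(m,0,2)[0],key=cv2.contourArea); m[:]=0; cv2.drawContours(m,[c],-1,255,-1)
b=cv2.morphologyEx(m,cv2.MORPH_OPEN,np.ones((25,25))); cc=max(cv2.findContours(b,0,2)[0],key=cv2.contourArea)
print(cv2.approxPolyDP(cc,6,True)[:,0].tolist()); gm=m.copy(); gm[111:]=0; x,y,ww,hh=cv2.boundingRect(gm); print("grip",x,y,ww,hh)
E
```

```text
Traceback (most recent call last):
ValueError: max() iterable argument is empty
```

View pics/zz.png

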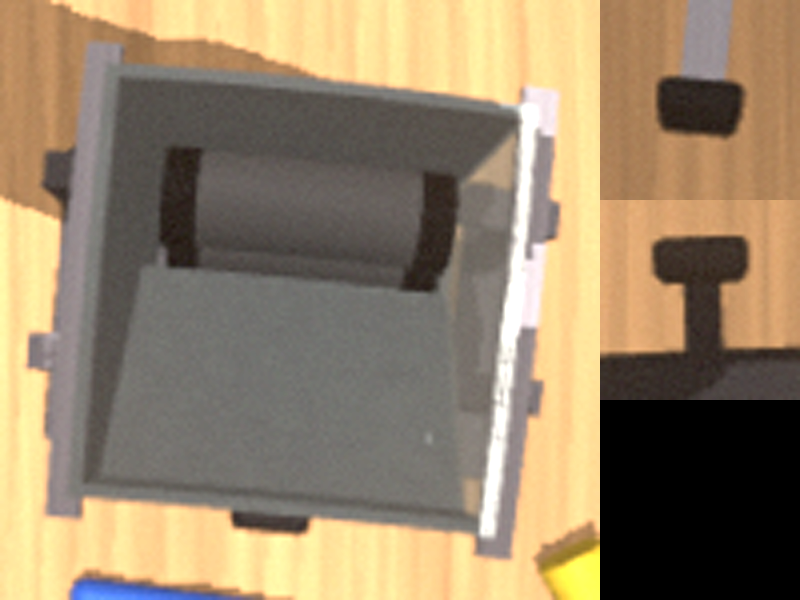

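```bash
python3 - <<'E'
from h import *
T=[np.load(f"w{i}.npy") for i in range(3)]
a=lambda u,v:(255+(u+.5)/4-.5,20+(v+.5)/4-.5)
W=np.array([plane("wrist",*a(*p),0.285,T[1]) for p in((529,105),(487,533),(81,496),(112,69))]); print(W.round(4))
print("sides",[np.linalg.norm(W[i]-W[(i+1)%4]).round(4) for i in range(4)])
yd=(W[0]-W[1]+W[3]-W[2])[:2]; yd/=np.linalg.norm(yd); xd=(W[0]-W[3]+W[1]-W[2])[:2]
print("th",np.degrees(np.arctan2(-yd[0],yd[1])),np.degrees(np.arctan2(xd[1],xd[0])),"origin",(W[1]+W[2])[:2]/2+.097*yd)
g=plane("wrist",298+24.6,40+19,.141,T[0]); print("gate grip +y edge",g, "-> origin",g[:2]+.103*yd)
for x in (58,142): print(plane("wrist",298+x/4,59.2,.141,T[0])[:2])
P=np.array([plane("wrist",*p,.05,T[2]) for p in((268,130),(369,126),(370,235),(276,240))]);print(P.round(4),"sides",[np.linalg.norm(P[i]-P[(i+1)%4]).round(4) for i in range(4)],P.mean(0))
print("tray grip",plane("wrist",316.9,104.6,.085,T[2]),[plane("wrist",292+x/4,104.6,.085,T[2])[:2] for x in(52,148)])
ty=(P[0]-P[3]+P[1]-P[2])[:2];ty/=np.linalg.norm(ty);print("tray th",np.degrees(np.arctan2(-ty[0],ty[1])),P.mean(0)[:2]+.118*ty)
E
```

```text
[[ 0.5757 -0.138   0.285 ]
 [ 0.5646 -0.2606  0.285 ]
 [ 0.4511 -0.2503  0.285 ]
 [ 0.4603 -0.1292  0.285 ]]
sides [np.float64(0.1231), np.float64(0.114), np.float64(0.1215), np.float64(0.1157)]
th -4.779469905190835 -4.764054590061759 origin [ 0.51592478 -0.1588182 ]
gate grip +y edge [ 0.5051789  -0.26333725  0.141     ] -> origin [ 0.51376094 -0.1606954 ]
[ 0.49051792 -0.26359512]
[ 0.52101338 -0.26352801]
[[0.4673 0.3019 0.05  ]
 [0.6136 0.3076 0.05  ]
 [0.6211 0.1398 0.05  ]
 [0.4734 0.1317 0.05  ]] sides [np.float64(0.1464), np.float64(0.168), np.float64(0.148), np.float64(0.1704)] [0.54385234 0.22025879 0.05      ]
tray grip [0.53844321 0.33606023 0.085     ] [array([0.52277248, 0.33616301]), array([0.55437167, 0.33608747])]
tray th 2.301552368866653 [0.53911359 0.3381636 ]
```

```bash
cat >> h.py <<'E'
O=np.array([0.515,-0.160]); TH=-4.8
def hop(x,y,z): c,s=np.cos(np.radians(TH)),np.sin(np.radians(TH)); return np.array([O[0]+c*x-s*y,O[1]+s*x+c*y,z])
def inhop(p): d=np.array(p[:2])-O; c,s=np.cos(np.radians(TH)),np.sin(np.radians(TH)); return c*d[0]+s*d[1],-s*d[0]+c*d[1]
def F(): return np.round(ctrl.current_contact_force(),1)
def snap(n,f):
    T=toolT(); a=cams.grab_frame(n); cv2.imwrite(f"pics/{f}.png",a); np.save(f+".npy",T); return a
E
python3 - <<'E'
from h import *
q=down(2.3)
ctrl.reach((0.5387,0.337,0.16),q)
print(ctrl.servo_line((0.5387,0.337,0.049),speed=.12,guard=10),ctrl.current_tcp_pos(),F())
ctrl.close(30); print(ctrl.current_opening(),F())
print(ctrl.servo_line(hop(0,.318,.0495),frame=down(TH),speed=.1,guard=25),ctrl.current_tcp_pos(),F(),ctrl.current_opening(),ctrl.current_clock())
ctrl.dwell(.2); a=snap("wrist","w3"); b=snap("top","t3")
z=lambda a,s:np.clip(cv2.resize(a,None,fx=s,fy=s,interpolation=cv2.INTER_CUBIC).astype(float)*1.7,0,255).astype(np.uint8)
cv2.imwrite("pics/v3.png",np.hstack([z(a[:,150:500],1.3)[:500],z(b[140:290,250:350],3)[:520][:450] if False else cv2.resize(z(b[150:270,240:440],1.7),(340,520))]))
E
```

```text
False [0.53909294 0.33736516 0.04978489] [-0.1 -0.7 -0.2]
0.032323343590113005 [-0.2  0.1 -0.3]
False [0.54151396 0.1574077  0.04949772] [-1.7 -0.3 -4.2] 0.031609615910675216 9.65Traceback (most recent call last):
  File "<stdin>", line 9, in <module>
    return _nx.concatenate(arrs, 1, dtype=dtype, casting=casting)
           ~~~~~~~~~~~~~~~^^^^^^^^^^^^^^^^^^^^^^^^^^^^^^^^^^^^^^^
ValueError: all the input array dimensions except for the concatenation axis must match exactly, but along dimension 0, the array at index 0 has size 500 and the array at index 1 has size 520
```

View pics/w3.png

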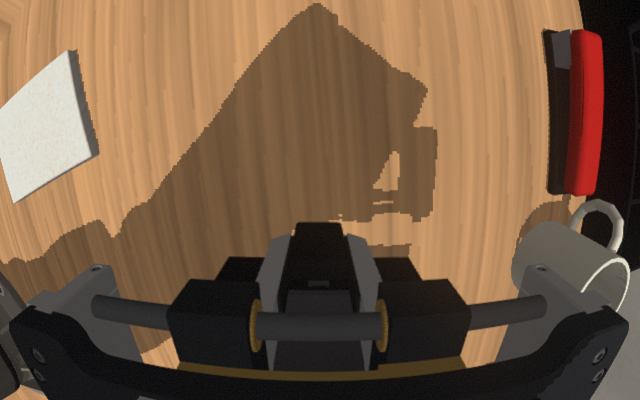

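The grip sits squarely between the fingers at (320,240), with an opening of 31.6 mm against the 32 mm block. Now I'll slide the tray in.

```bash
python3 - <<'E'
from h import *
print(ctrl.servo_line(hop(0,.118,.0495),speed=.1,guard=15),inhop(ctrl.current_tcp_pos()),F(),ctrl.current_opening(),ctrl.current_clock())
ctrl.dwell(.1); a=snap("top","t4"); b=snap("side","s4")
z=lambda a,w,h:np.clip(cv2.resize(a,(w,h),interpolation=cv2.INTER_CUBIC).astype(float)*1.7,0,255).astype(np.uint8)
cv2.imwrite("pics/v4.png",np.hstack([z(a[150:270,310:430],400,400),z(b[170:320,220:370],400,400)]))
E
```

```text
False (np.float64(2.2032297301143727e-06), np.float64(0.11843378616195109)) [-0.9 -0.2 -2.8] 0.031809816191987535 12.1
```

View pics/v4.png

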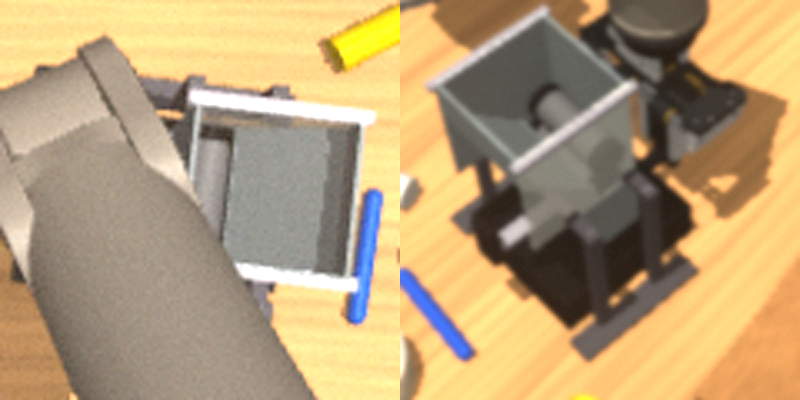

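The tray is between the posts with its grip trailing, and the gate is still shut. I'll release, retreat, check the tray's corners numerically and test the gate poses.

```bash
cat >> h.py <<'E'
def tilt(t,sgn): # fingers down and toward hopper +y ; tool y along sgn*hopper x
    t=np.radians(t); z=np.array([0,np.sin(t),-np.cos(t)]); y=np.array([sgn,0,0.]); x=np.cross(y,z)
    return R.from_euler("z",TH,degrees=True).as_matrix()@np.c_[x,y,z]
def gp(y,t,sgn,back=0,z=.121,x=0): # TCP for grasp point at hopper (x,y,z)
    M=tilt(t,sgn); return hop(x,y,z)+M[:,2]*(ctrl.hold_point_z-back), quat(M)
E
python3 - <<'E'
from h import *
ctrl.release(); ctrl.dwell(.1)
print(ctrl.servo_line(hop(0,.118,.16),speed=.12,guard=8),F())
ctrl.servo_line(hop(0,.14,.45),speed=.25); print(inhop(ctrl.current_tcp_pos()),ctrl.current_clock())
b=snap("side","s5")
for p in((.075,-.085,0),(-.075,-.085,.05),(.075,-.085,.05),(.075,.085,.05),(0,.118,.085)): print(p,np.round(proj("side",hop(*p)),1))
cv2.imwrite("pics/v5.png",np.clip(cv2.resize(b[160:310,215:375],None,fx=4,fy=4,interpolation=cv2.INTER_CUBIC).astype(float)*1.8,0,255).astype(np.uint8))
for s in(1,-1):
  for t in(28,35,42):
    r=[]
    for y,bk in((-.112,0),(-.112,.13),(-.19,0),(-.19,.13)):
        j=kin.solve_ik(*gp(y,t,s,bk)); r.append(None if j is None else np.round(j,2).tolist())
    print(s,t,r)
E
```

```text
False [-0.3 -0.3 -0.3]
(np.float64(-0.0003625134625098586), np.float64(0.13982772519427453)) 15.85
(0.075, -0.085, 0) [283.  294.6]
(-0.075, -0.085, 0.05) [246.1 250.1]
(0.075, -0.085, 0.05) [281.3 285.3]
(0.075, 0.085, 0.05) [328.9 247. ]
(0, 0.118, 0.085) [318.8 216.8]
1 28 [[1.17, 0.67, -0.77, 1.73, -0.01, 1.1, 0.4], [1.19, 0.58, -0.72, 1.55, -0.07, 1.35, 0.46], [1.2, 0.72, -0.72, 1.61, 0.02, 1.2, 0.47], [1.21, 0.65, -0.68, 1.41, -0.03, 1.44, 0.52]]
1 35 [[1.18, 0.72, -0.74, 1.68, -0.1, 1.16, 0.49], [1.21, 0.65, -0.69, 1.49, -0.14, 1.42, 0.52], [1.21, 0.77, -0.69, 1.55, -0.06, 1.27, 0.54], [1.22, 0.73, -0.65, 1.34, -0.09, 1.53, 0.57]]
1 42 [[1.19, 0.77, -0.7, 1.64, -0.18, 1.23, 0.56], [1.22, 0.73, -0.67, 1.43, -0.2, 1.49, 0.57], [1.21, 0.83, -0.66, 1.5, -0.14, 1.35, 0.6], [1.22, 0.81, -0.62, 1.26, -0.16, 1.61, 0.61]]
-1 28 [[0.84, 0.56, -0.29, 1.75, -0.31, 1.11, -2.48], [0.88, 0.49, -0.25, 1.57, -0.3, 1.37, -2.48], [0.89, 0.62, -0.25, 1.63, -0.28, 1.2, -2.42], [0.93, 0.58, -0.21, 1.43, -0.27, 1.45, -2.42]]
-1 35 [[0.87, 0.62, -0.28, 1.7, -0.39, 1.2, -2.4], [0.91, 0.57, -0.23, 1.51, -0.37, 1.45, -2.41], [0.92, 0.68, -0.23, 1.57, -0.35, 1.29, -2.35], [0.95, 0.66, -0.19, 1.36, -0.34, 1.55, -2.37]]
-1 42 [[0.89, 0.68, -0.26, 1.66, -0.46, 1.28, -2.34], [0.93, 0.65, -0.2, 1.45, -0.44, 1.54, -2.36], [0.94, 0.74, -0.22, 1.52, -0.42, 1.39, -2.3], [0.97, 0.74, -0.16, 1.29, -0.41, 1.64, -2.32]]
```

View pics/v5.png

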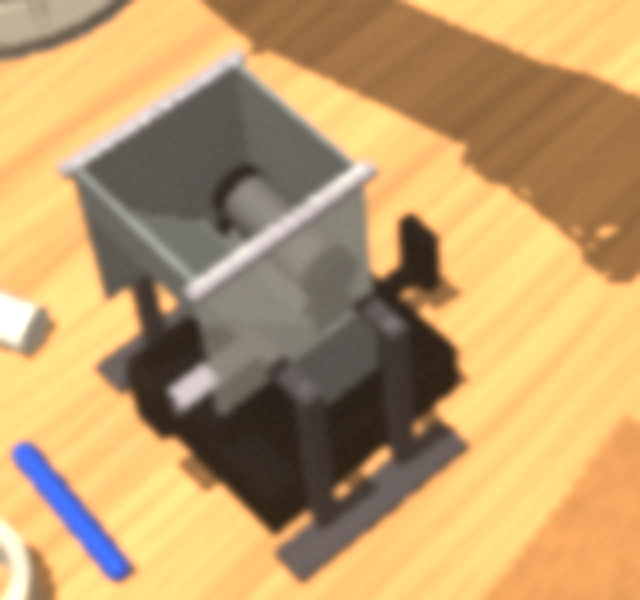

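The tray is free, flat and in place. Its corner at (284,292) is within 2 px of the predicted (283,295), and the grip at (320,214) compares with (319,217). Next is the gate pre-grasp and a close wrist check of the grip.

```bash
python3 - <<'E'
from h import *
t=38
ctrl.reach(hop(0,-.10,.50),down(TH)); 
p,q=gp(-.111,t,1,.13); ctrl.reach(p+np.array([0,-.1,.15]),q); ctrl.reach(p,q); ctrl.dwell(.15)
a=snap("wrist","w6"); T=np.load("w6.npy"); print(ctrl.current_clock(),inhop(ctrl.current_tcp_pos()),ctrl.current_tcp_pos()[2])
for pt in((-.016,-.103,.141),(.016,-.103,.141),(.016,-.117,.141),(-.016,-.117,.141),(0,-.110,.121)): print(pt,np.round(proj("wrist",hop(*pt),T),1))
u,v=proj("wrist",hop(0,-.11,.141),T); u,v=int(u),int(v); print(u,v)
c=a[max(v-60,0):v+90,max(u-100,0):u+100]; cv2.imwrite("pics/v6.png",np.clip(cv2.resize(c,None,fx=4,fy=4,interpolation=cv2.INTER_CUBIC).astype(float)*1.7,0,255).astype(np.uint8))
E
```

```text
18.7667 (np.float64(0.0007054310202719138), np.float64(-0.18043449837394754)) 0.2097569279974155
(-0.016, -0.103, 0.141) [299.9 182.6]
(0.016, -0.103, 0.141) [334.4 182.5]
(0.016, -0.117, 0.141) [334.7 196.3]
(-0.016, -0.117, 0.141) [299.6 196.3]
(0, -0.11, 0.121) [317.2 198. ]
317 189
```

View pics/v6.png

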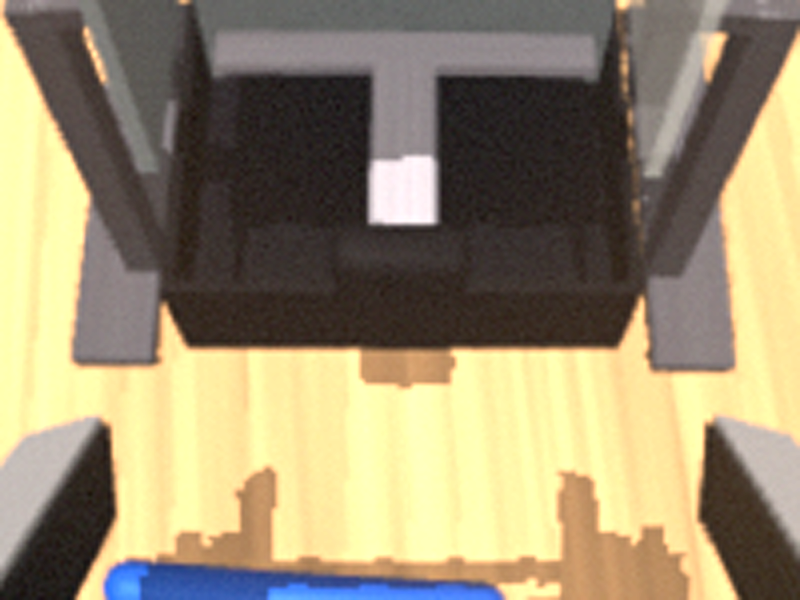

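The grip is centred at u=317, as predicted. Its top edge is at v=185 against 182.6, so it sits about 2 mm further out. The tray is centred between the posts. Now I'll grasp and pull.

```bash
python3 - <<'E'
from h import *
t=38
p,q=gp(-.112,t,1); print(ctrl.servo_line(p,speed=.1,guard=10),inhop(ctrl.current_tcp_pos()),F())
ctrl.close(40); print(ctrl.current_opening(),F(),ctrl.current_clock())
p,q=gp(-.189,t,1); print(ctrl.servo_line(p,speed=.06,guard=25),inhop(ctrl.current_tcp_pos()),F(),ctrl.current_opening(),ctrl.current_clock())
ctrl.dwell(.8); a=snap("wrist","w7"); b=snap("top","t7"); s=snap("side","s7")
z=lambda a,w,h:np.clip(cv2.resize(a,(w,h),interpolation=cv2.INTER_CUBIC).astype(float)*2,0,255).astype(np.uint8)
cv2.imwrite("pics/v7.png",np.hstack([z(a[0:200,200:440],480,400),z(s[170:310,225:337],320,400)]))
E
```

```text
False (np.float64(0.00022429938635736696), np.float64(-0.10095234804445273)) [0.6 0.4 0.2]
0.03174517688908077 [-3.3  0.7  1.9] 21.1833
False (np.float64(-0.0011019158164670834), np.float64(-0.17734589025217706)) [-10.2   2.1   5.6] 0.031527902660673096 22.6167
```

View pics/v7.png

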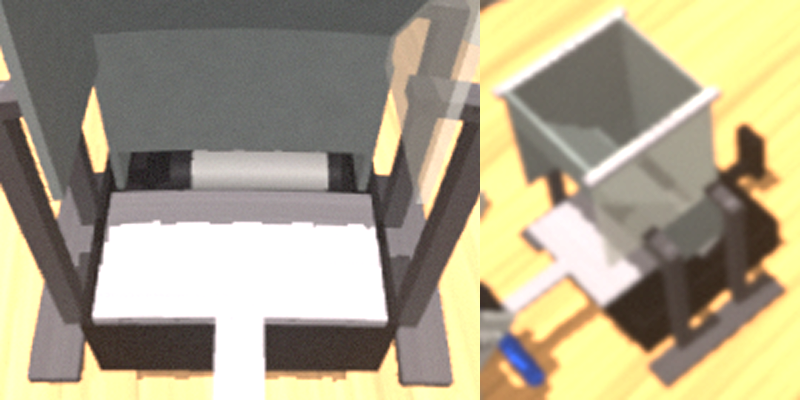

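The hopper is empty in the side view. A tube lies in the tray at wrist (330,86), seen below the hopper wall. I'll check its ray, then push the gate shut with a force guard.

```bash
python3 - <<'E'
from h import *
T=np.load("w7.npy")
for v in(75,94):
  for z in(.04,.056,.075,.09): p=plane("wrist",330,v,z,T); print(v,z,np.round(inhop(p),3),end=" ")
print(); t=38
p,q=gp(-.104,t,1); g=ctrl.servo_line(p,speed=.05,guard=22); print(g,inhop(ctrl.current_tcp_pos()),F(),ctrl.current_opening(),ctrl.current_clock())
ctrl.dwell(.2); a=snap("wrist","w8"); print(inhop(ctrl.current_tcp_pos()),F())
E
```

```text
75 0.04 [0.012 0.039] 75 0.056 [0.011 0.023] 75 0.075 [0.01  0.003] 75 0.09 [ 0.01  -0.013] 94 0.04 [0.011 0.009] 94 0.056 [ 0.011 -0.006] 94 0.075 [ 0.01  -0.024] 94 0.09 [ 0.009 -0.038] 
True (np.float64(-0.00037443255870991433), np.float64(-0.09786321865827985)) [-0.1 -2.8  5.4] 0.031433091748367586 25.05
(np.float64(-0.00035594724053884634), np.float64(-0.0978696744102351)) [-0.8 -3.2  6.4]
```

The gate hit its stop 3 mm beyond the grasp position, which is consistent with it having started slightly ajar. I'll release, back off to the earlier look pose and compare images numerically.

```bash
python3 - <<'E'
from h import *
t=38
ctrl.release(); ctrl.dwell(.1)
p,q=gp(-.102,t,1,.06); print(ctrl.servo_line(p,speed=.1,guard=10),F())
p,q=gp(-.111,t,1,.13); ctrl.reach(p,q); ctrl.dwell(.2)
a=snap("wrist","w9"); b=cv2.imread("pics/w6.png"); T=np.load("w9.npy"); print(np.abs(T-np.load("w6.npy")).max())
# grip top +y edge: bright tongue ends where dark begins, columns 310..324 ; compare before/after
for n,i in(("before",b),("after",a)):
    col=i[150:205,312:323].max(2).mean(1); print(n,"tongue end row",150+np.nonzero(col>100)[0].max(), end=" ")
    row=i[208:214,240:400].max(2).mean(0); d=np.nonzero(row<45)[0]; print("tray front cols",240+d.min(),240+d.max())
    cc=i[195:235,270].max(1); print("front wall lower edge row",195+np.nonzero(np.diff(cc.astype(int))>50)[0])
pe=[plane("wrist",317,v,.141,T) for v in(184,188)]; print([np.round(inhop(x),4) for x in pe], proj("wrist",hop(0,-.103,.141),T))
ctrl.servo_line(p+np.array([0,-.06,.12]),speed=.2); s=snap("side","s9"); tp=snap("top","t9")
s5=cv2.imread("pics/s5.png"); s0=cv2.imread("pics/top0.png")
# tray/hopper change in side view
d=cv2.absdiff(s,s5).max(2)[170:310,230:345]; ys,xs=np.nonzero(d>40); print("side diff n",len(ys)); 
if len(ys): 
  n,l,st,ce=cv2.connectedComponentsWithStats((d>40).astype(np.uint8)); print([(r[0]+230,r[1]+170,r[2],r[3],r[4]) for r in st[1:] if r[4]>8])
# other things top view
for nm,f in(("blue",lambda i:(i[...,0]>120)&(i[...,2]<90)),("red",lambda i:(i[...,2]>120)&(i[...,1]<60)),("yellow",lambda i:(i[...,2]>150)&(i[...,0]<40)&(i[...,1]>120))):
    print(nm,[np.round(np.array(np.nonzero(f(i[:260,150:560]))).mean(1),1).tolist() for i in(s0,tp)])
print(ctrl.current_clock(),F())
E
```

```text
False [-0.1  1.  -0.2]
0.0036478939590571247
before tongue end row 184 tray front cols 263 371
front wall lower edge row [215]
after tongue end row 183 tray front cols 263 374
front wall lower edge row [216 217]
[array([-0.0018, -0.1029]), array([-0.0018, -0.107 ])] (np.float64(318.95274525887663), np.float64(184.07837571296903))
side diff n 1337
[(np.int32(277), np.int32(170), np.int32(68), np.int32(40), np.int32(1243)), (np.int32(248), np.int32(258), np.int32(8), np.int32(11), np.int32(21)), (np.int32(230), np.int32(296), np.int32(13), np.int32(14), np.int32(42)), (np.int32(230), np.int32(304), np.int32(6), np.int32(6), np.int32(18))]
blue [[226.4, 269.7], [225.7, 269.8]]
red [[125.5, 91.4], [125.4, 91.5]]
yellow [[158.7, 275.7], [158.7, 275.7]]
28.7417 [ 0.   0.7 -0.1]
```

```bash
python3 - <<'E'
from h import *
i=cv2.imread("pics/t9.png"); s=cv2.imread("pics/s9.png")
for y in np.arange(.03,.125,.005):
    print(int(y*1000),[int(i[int(round(v)),int(round(u))].max()) for u,v in(proj("top",hop(x,y,.04)) for x in(-.06,-.045,-.02,0,.02,.045,.06))],end=" | ")
print("\nhopper slot (top), y:",[(y,[int(i[int(round(v)),int(round(u))].max()) for u,v in(proj("top",hop(x,y/1000,.097)) for x in(-.045,-.03,0,.03,.045))]) for y in(-20,-12,-4,4,12)])
i0=cv2.imread("pics/top0.png"); print("before",[(y,[int(i0[int(round(v)),int(round(u))].max()) for u,v in(proj("top",hop(x,y/1000,.097)) for x in(-.045,-.03,0,.03,.045))]) for y in(-20,-12,-4,4,12)])
E
```

```text
30 [43, 93, 92, 87, 89, 86, 75] | 34 [44, 40, 66, 66, 61, 62, 42] | 39 [49, 42, 60, 63, 60, 62, 41] | 44 [48, 45, 58, 62, 60, 51, 42] | 49 [44, 43, 56, 55, 53, 40, 45] | 54 [45, 38, 64, 66, 63, 43, 41] | 59 [47, 44, 65, 65, 63, 44, 42] | 64 [50, 44, 70, 67, 68, 40, 40] | 69 [47, 43, 66, 61, 69, 45, 47] | 74 [48, 44, 65, 68, 62, 42, 43] | 79 [49, 43, 62, 63, 58, 44, 45] | 84 [47, 49, 49, 57, 52, 54, 49] | 89 [89, 108, 103, 53, 72, 71, 94] | 94 [113, 109, 106, 52, 109, 112, 107] | 99 [131, 178, 179, 53, 172, 183, 123] | 104 [181, 178, 177, 51, 171, 187, 175] | 109 [183, 179, 179, 53, 172, 186, 177] | 114 [183, 177, 175, 49, 155, 184, 176] | 119 [183, 179, 176, 57, 90, 185, 174] | 
hopper slot (top), y: [(-20, [58, 56, 57, 57, 63]), (-12, [92, 93, 91, 91, 90]), (-4, [94, 93, 90, 91, 113]), (4, [169, 171, 166, 163, 161]), (12, [66, 95, 79, 69, 97])]
before [(-20, [60, 64, 80, 87, 92]), (-12, [45, 90, 101, 100, 103]), (-4, [52, 83, 110, 109, 104]), (4, [88, 69, 95, 94, 100]), (12, [68, 98, 80, 69, 101])]
```

```bash
python3 -c "
from h import *
print(F(),ctrl.current_opening(),ctrl.current_clock()); order.hand_in()"
```

```text
[ 0.   0.7 -0.1] 0.0937919210378954 28.7417
the job is handed in; nothing more can be done
```

I slid the tray in under the hopper and let go of it. I then pulled the gate out 76 mm, waited while the tubes dropped, pushed it shut and handed in at 28.7 s.

**Gate:** The push stopped on the force guard 3 mm further in than where I had gripped it. The close wrist view then put the gate grip at its shut position, to within about 1 mm.

**Tray:** After I released it, the tray was within about 2 px of its predicted place in the side view, roughly 4 mm. The views after the gate was shut showed no clear shift.

**Tubes:** The hopper slot shows only bare gate plate. Two tubes are visible side by side at the grip end of the tray. I saw a tube under the outlet while the gate was open, where the third should lie. I never saw all three in one picture, so the third is inferred from that and the empty hopper.

**Other things on the table:** The marker and stapler, and the yellow look-alike, moved less than 1 px in the top view. I did not measure the tape roll, mug, carton or white look-alike separately. The guarded approach moves met no unexpected contact, and the open gripper was clear of everything at the end.

**Pictures:** I viewed 12 pictures, the limit, so the checks after the gate was shut were pixel comparisons only.

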